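# Hang the scraper on the crowded fork rack

## Robot

A 6-joint arm with a two-finger parallel gripper is mounted at the origin on the work surface. World frame = base frame: x ahead of the robot, y to its left, z up, the work surface at z = 0. Lengths are in m, angles in rad, forces in N, time in s.
With the tool pointing down it reaches from about 0.35 to 0.725 m from the base axis. Payload 6 kg.
Tool frame: the origin (TCP) lies at the very end of the fingers, on their centre line; the grasp point (between the pads) lies 19 mm behind it (arm.hold_point_z is the distance from the TCP to the grasp point, in m); z points along the fingers, y is the line along which they close (so a half turn about z gives the same grasp; the last joint's range is limited). The gripper opens to 85 mm and grips with 20 to 120 N. Pads are 22 mm wide; open, the fingers measure 114 mm over their backs; the gripper's body (76 mm by 85 mm) begins 54 mm behind the grasp point. The pads swing forward as they close: fully open they stand 13 mm farther back than shut.
Start: joints at [-0.934, 0.04, 0.085, 0, -1.615, -0.334], TCP at [0.179, -0.573, 0.231] pointing down, gripper open.
Joint ranges: [-2.56, 2.56], [-1.29, 2.01], [-1.08, 1.49], [-3.29, 1.98], [-2.81, -0.18], [-2.99, 2.99]. Speed limits (rad/s): [2.57, 2.57, 3.01, 3.14, 3.14, 3.14].

## Interface

Orientations are given as [roll, pitch, yaw] about the fixed x, y, z axes, in that order (R = Rz(yaw) Ry(pitch) Rx(roll)).
In Python, from bench import arm, eyes gives the robot as it stands.
- The arm moves only by the tool send_rows, never from a script. Its argument "deltas" is a list of rows, each a list of 7 numbers: the turn, a rotation vector about the tool's x, y, z in units of 6 degrees (1.0 is 6 degrees), then the shift along the tool's x, y, z in units of 0.02 m (1.0 is 0.02 m), then the opening, from 0 (shut) to 1 (fully open). In form: [[wx, wy, wz, dx, dy, dz, gripper], ...]. A call has exactly 5 rows; each row shifts and turns the commanded pose from where the row before left it, along the tool's axes as they then stand; what a row does not reach is not made up. A row lasts 1/10 s, in which the tool goes at most 50 mm and 8.59 degrees, less where a joint would pass 70% of its speed; a pose out of reach is approached as far as the arm can. A call with a number of a shift or a turn outside -1 to 1 is refused whole. A call with a gripper value outside its range is refused whole. The fingers move at their own pace and stop on an object; "squeeze" is the grip in N (left out, the last holds). Time passes only in rows, so rows that do not move let the fingers close, or fill a call up. It gives the time, the measured TCP pose, the force, the opening and the grip force at its end, in the units of the state.
- arm.get_state(): the state, without advancing time (a new reading comes with each control period).
- eyes.snapshot(name): name is "side" or "top" or "wrist"; returns a dict with "frame" (420x560x3 uint8, red, green, blue), "z_map" (420x560 float32, m along the optical axis (not along the pixel's ray), 0 where there is no reading), "camera_matrix" (3x3 intrinsics, pixels), "dist" ([k1, k2, p1, p2, k3] as OpenCV has them; the pictures are not rectified), "eye" and "rotation" of the camera in the world. Camera axes: x right, y up, looking along -z (the intrinsics and any distortion apply to the point x, -y, -z); pixel columns grow to the right and rows downward; lengths in m; the calibration is good to about 2 mm. A picture is of the moment at which its call begins.
- arm.job_done(): hands the job in; it is judged then, once.
The state is a dict: "clock": time; "joints": joint angles; "qvel": joint speeds; "joint_efforts": joint torques, N m; "position": TCP position; "eef_rot": TCP orientation; "force": force on the tool from outside, world axes, zero at the start; "ft_torque": the same for the moment, N m; "gripper_width": opening from 0.0 (shut) to 1.0 (fully open); "grip_force": force on a finger pad.
Only numpy, scipy, OpenCV 4.12 (cv2) and the standard library are available. Lean on these libraries where they do the work, as an engineer would, in place of code of your own. Each camera call takes 0.05 s, during which the arm holds its last target. There are 200 camera calls.

## Task

Take the red-handled scraper out of the drying stand and hang it, handle up and blade square to the rack like its neighbours, on the one empty forked hook. That fork has been pushed some unknown way back in its clamp, so feel gently for its back stop, then lower the scraper fully home between the stop and the raised lips before you let go. Do not press hard, do not knock the tools hanging on either side, and leave the cups and the bottle where they are.

Things in the scene. Friction and masses are not known exactly. Their poses are not given: they have to be found in the camera images.
- scraper: Paint scraper, red handle, hanging upright in the stand's slot at the start, 0.11 to 0.2 kg. Origin: centre of the underside of its round collar (32 mm across, 8 mm thick). z up along the handle, y across handle and blade. Below the origin: round shank 10 mm across down to z = -47 mm, flat blade 3 mm thick, 40 mm wide along y, z = -45 to -100 mm.
- stand: Plywood drying stand, 80 (x) by 88 (y) mm, 125 mm high, fixed. Origin: centre of its underside. Its 18 mm thick top has a slot 14 mm along x by 48 mm along y in the middle; the scraper's collar rests on the top, shank and blade hang in the slot: lift it straight up by at least 105 mm to clear.
- rack: Wooden rack, fixed, on two feet; its beam, 324 mm long along y, carries five forked hooks 60 mm apart (y = -120 to 120 mm). Origin: on the table under the middle hook; the neighbours' seats lie at x = 0. x points from the forks to the beam, away from the robot; z up. The beam fills x = 57 to 83 mm, z = 126 to 152 mm.
- free_hook: The one empty hook: a dark clamp on the beam (x = 79 to 109 mm, screw top at z = 18 mm) holding a steel fork that points to -x, towards the robot. Origin: where the seat's middle would be, on the prongs' upper face 150 mm above the table, with the fork pulled right out. The fork really stands 4 to 44 mm farther to +x, which no pose shows; it is clamped and does not give to gentle pushes.
- knife: Neighbour, hanging loose on another hook of the rack: palette knife with a dark wooden handle 72 mm tall above its collar and a narrow steel blade 18 mm wide. Same collar (32 mm) and same frame as the scraper; handle 26 mm along y.
- spreader: Neighbour, hanging loose on another hook of the rack: spreader with a yellow handle 76 mm tall and a white notched blade 36 mm wide. Same collar (32 mm) and same frame as the scraper; handle 26 mm along y.
- brush: Neighbour, hanging loose on another hook of the rack: flat brush with a pale wooden handle 80 mm tall and a 34 mm wide head. Same collar (32 mm) and same frame as the scraper; handle 26 mm along y.
- filler: Neighbour, hanging loose on another hook of the rack: filling knife with a blue handle 70 mm tall and a steel blade 38 mm wide. Same collar (32 mm) and same frame as the scraper; handle 26 mm along y.
- cup_blue: Blue mixing cup with a stir stick, loose on the table, 68 mm across the rim, 95 mm high, stick to 165 mm. Origin: centre of its underside.
- cup_amber: Orange mixing cup with a stir stick, loose on the table, 68 mm across the rim, 95 mm high, stick to 165 mm. Origin: centre of its underside.
- bottle: White paint bottle, loose on the table, 56 mm across, 160 mm high. Origin: centre of its underside.
- scraper_grip (a point): Where to pinch the scraper's red handle, 60 mm above the scraper's origin; same axes. The handle is 18 mm along x (pinch it this way: the neighbours stand on the y sides) by 26 mm along y, from 8 to 90 mm above the scraper's origin.
- pulled_out_seat (a point): At the hook origin. From the fork's true seat middle: two prongs 8 mm wide, 10 deep, 16 mm gap, ends at x = -21.5 mm; on each end a lip x = -21.5 to -15.5 mm, 8 mm high; back stop face at x = +17.5 mm, 32 mm wide, 28 mm high. Shank enters from -x, collar above the lips; the round collar drops in with 1.5 mm to spare before and behind (lips stand off its middle); home = scraper origin at z 0.

How it is judged:
On the way, in this order (a step that is already met when the one before it is completed fails the run):
1. the scraper is lifted clear of the drying stand (z of scraper in the frame of stand above 0.225 m and contact force between scraper and stand below 0.1 N), for 0.1 s.
2. the gripped scraper rests fully home in the empty fork (z of scraper in the frame of free_hook between -0.003 and 0.003 m and y of scraper in the frame of free_hook between -0.006 and 0.006 m and x of scraper in the frame of free_hook between 0 and 0.05 m and angle between scraper's own z axis and vertical below 0.1 rad and angle between the y axis of scraper and the y axis of free_hook, either way round below 0.2 rad and contact force between the fingers and scraper above 1 N and contact force between scraper and free_hook above 0.3 N), for 0.1 s.
At the end, for the whole second after the job is handed in: Scraper released, at rest in the empty fork: collar within 3 mm of the prongs' top, 6 mm sideways of the hook's middle and at x = 0 to 50 mm of it, upright to 0.1 rad, square to 0.2 rad. Neighbours within 10 mm and 0.15 rad of upright, cups and bottle within 20 mm of their starts (z of scraper in the frame of free_hook between -0.003 and 0.003 m and y of scraper in the frame of free_hook between -0.006 and 0.006 m and x of scraper in the frame of free_hook between 0 and 0.05 m and angle between scraper's own z axis and vertical below 0.1 rad and angle between the y axis of scraper and the y axis of free_hook, either way round below 0.2 rad and contact force between the fingers and scraper below 0.1 N and linear speed of scraper below 0.02 m/s and angular speed of scraper below 0.2 rad/s and distance of each of knife, spreader, brush, filler from where it was at the start of the episode below 0.01 m and angle between each of knife, spreader, brush, filler's own z axis and vertical below 0.15 rad and distance of each of cup_blue, cup_amber, bottle from where it was at the start of the episode below 0.02 m); the robot touches nothing.
It fails at once if the scraper is pressed against the hook with more than 30 N (contact force between scraper and free_hook above 30 N).
It fails at once if a neighbouring tool is knocked (more than 3 N from the scraper, fingers or arm, or shifted by more than 10 mm or tilted over 0.25 rad) (contact force between any of scraper, the fingers, the arm and knife above 3 N or distance of any of knife, spreader, brush, filler from where it was at the start of the episode above 0.01 m or angle between any of knife, spreader, brush, filler's own z axis and vertical above 0.25 rad or contact force between any of scraper, the fingers, the arm and spreader above 3 N or contact force between any of scraper, the fingers, the arm and brush above 3 N or contact force between any of scraper, the fingers, the arm and filler above 3 N).
It fails at once if a cup or the bottle is pushed more than 20 mm (distance of any of cup_blue, cup_amber, bottle from where it was at the start of the episode above 0.02 m).
It also fails if it takes over 61 s, if anything falls off the work surface, if the arm or the gripper's body presses on something with over 40 N, if the wrist force passes 120 N, or if a joint passes its speed limit or range.

## Working session

There is one attempt and no reset: what is moved stays moved. The work goes in short steps, Python scripts to look and compute and a tool call to move; the robot and the scene stay as the last step left them, time stands still between calls to the robot, and variables do not carry over. Pictures are saved under pics/ and viewed, at most 10 in all, crops included, and the job is handed in when it is done.

Besides the shell and the picture viewer there is one more tool, called after "Call:" as name([rows], argument=value, ...), one row to a line, values as JSON. send_rows: Moves the arm, as the interface text tells. Shifts and turns lie within -1 to 1; 1 stands for 0.02 m of shift or 6 degrees of turn. Its arguments: {"type":"object","properties":{"deltas":{"type":"array"},"squeeze":{"type":"number"}},"required":["deltas"]}

```bash
mkdir -p pics; cat > h.py <<'E'
import numpy as np, cv2
from bench import arm, eyes
def cloud(s):
    z=s["z_map"]; K=np.array(s["camera_matrix"]); h,w=z.shape
    u,v=np.meshgrid(np.arange(w),np.arange(h))
    p=cv2.undistortPoints(np.stack([u,v],-1).reshape(-1,1,2).astype(np.float64),K,np.array(s["dist"])).reshape(h,w,2)
    c=np.stack([p[...,0]*z,-p[...,1]*z,-z],-1)
    P=c@np.array(s["rotation"]).T+np.array(s["eye"])
    P[z==0]=np.nan
    return P
def save(s,n): cv2.imwrite(f"pics/{n}.png",s["frame"][...,::-1])
E
python3 - <<'E'
from h import *
print(arm.get_state())
for n in("side","top"):
    s=eyes.snapshot(n); save(s,n+"0"); np.save(n+"0.npy",cloud(s)); np.save(n+"0f.npy",s["frame"])
    print(n,s["eye"],s["rotation"],s["camera_matrix"])
a=cv2.imread("pics/side0.png");b=cv2.imread("pics/top0.png")
E
```

```text
{'clock': 0.0, 'joints': array([-9.34307179e-01,  4.08399557e-02,  8.37836122e-02, -4.61537920e-04,
       -1.61550791e+00, -3.33700413e-01]), 'qvel': array([ 3.57330956e-04,  2.00652003e-03,  2.79145202e-05,  9.00750623e-04,
       -1.40494882e-03, -4.19304035e-05]), 'joint_efforts': array([ 1.11977141e-05, -3.68202996e+01,  3.47422743e+01,  6.93245530e+00,
       -5.37021944e-03, -3.58416162e-05]), 'position': array([ 0.17888487, -0.57236026,  0.23024837]), 'eef_rot': array([ 3.13977122e+00, -1.43392389e-04, -2.83878357e+00]), 'force': array([ 0.17706566, -0.65643518,  1.48500353]), 'ft_torque': array([ 0.01243968, -0.00231554,  0.00892954]), 'grip_force': 0.0, 'gripper_width': 0.9986090301024209}Traceback (most recent call last):
  File "<stdin>", line 4, in <module>
  File "h.py", line 8, in cloud
    P=c@np.array(s["rotation"]).T+np.array(s["eye"])
      ~~~~~~~~~~~~~~~~~~~~~~~~~~~^~~~~~~~~~~~~~~~~~~
ValueError: operands could not be broadcast together with shapes (420,560) (3,)
```

View pics/side0.png

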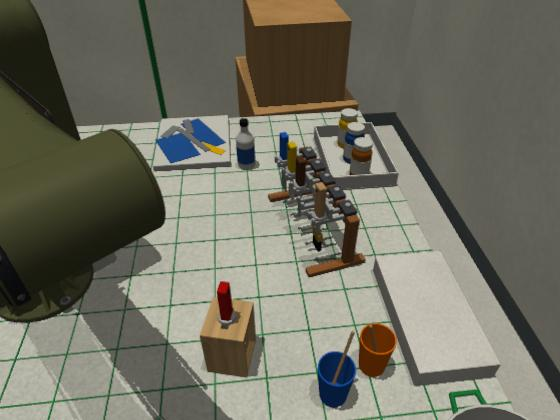

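The side view shows the stand with the red handle at about (225,300). The rack runs from (290,160) to (350,240) and the cups are at (337,380) and (376,350). The rotation comes as a 3-vector, so I'll convert it.

```bash
python3 - <<'E'
s=open('h.py').read()
s=s.replace('np.array(s["rotation"]).T','rot(s["rotation"]).T').replace('def cloud','''from scipy.spatial.transform import Rotation as Ro
def rot(r):
    r=np.array(r); return r if r.ndim==2 else Ro.from_euler("xyz",r).as_matrix()
def cloud''')
open('h.py','w').write(s)
E
python3 - <<'E'
from h import *
for n in("side","top"):
    s=eyes.snapshot(n); save(s,n+"0"); P=cloud(s); np.save(n+"0.npy",P); np.save(n+"0f.npy",s["frame"])
    print(n,s["eye"],s["rotation"],s["camera_matrix"][0][0])
    print(P[::100,::100].round(3).tolist())
    f=s["frame"].astype(int); r,g,b=f[...,0],f[...,1],f[...,2]
    m=(r>110)&(g<40)&(b<50)&np.isfinite(P[...,0])
    Q=P[m]; print("red",m.sum(),Q.min(0),Q.max(0),np.median(Q,0), np.argwhere(m).mean(0))
E
```

```text
side [ 0.48081924 -0.74533072  0.80985555] [ 0.85154291 -0.00133568 -0.11701901] 443.58966565580243
[[[0.133, 0.037, 0.607], [-0.19, 1.887, 0.113], [0.334, 1.891, 0.097], [0.793, 1.286, 0.248], [1.472, 1.908, 0.057], [1.568, 1.053, 0.286]], [[0.26, -0.327, 0.614], [-0.346, 1.905, -0.462], [0.261, 1.908, -0.497], [0.756, 0.977, -0.063], [1.574, 1.877, -0.557], [1.568, 0.833, -0.038]], [[0.319, -0.493, 0.621], [0.376, -0.477, 0.602], [0.359, 0.271, -0.002], [0.615, 0.053, 0.151], [0.933, 0.203, 0.0], [1.566, 0.598, -0.38]], [[0.309, -0.531, 0.563], [0.141, -0.066, -0.002], [0.368, -0.096, 0.002], [0.594, -0.121, 0.0], [0.799, -0.185, 0.051], [1.554, 0.342, -0.728]], [[0.003, -0.287, 0.002], [0.188, -0.31, 0.002], [0.373, -0.331, 0.001], [0.559, -0.355, 0.005], [0.747, -0.374, -0.0], [0.932, -0.396, 0.001]]]
red 95 [ 0.42593668 -0.255514    0.21097496] [ 0.4451268  -0.23262518  0.21839201] [ 0.43624802 -0.24449181  0.21556959] [287.2        222.72631579]
top [0.48431745 0.05498982 1.15333811] [ 8.82102168e-02 -1.01482533e-03 -1.56403749e+00] 412.85182392567094
[[[nan, nan, nan], [1.565,
[... 199 characters left out ...]
, -0.0], [0.87, -0.294, 0.052], [0.881, -0.589, 0.042]], [[0.598, 0.918, -0.096], [0.591, 0.551, -0.006], [0.578, 0.234, 0.157], [0.594, -0.019, 0.001], [0.597, -0.303, -0.001], [0.598, -0.596, 0.003]], [[0.182, 1.345, -0.751], [0.313, 0.53, 0.021], [0.315, 0.256, 0.001], [0.318, -0.02, 0.004], [0.318, -0.298, 0.002], [nan, nan, nan]], [[-0.286, 1.332, -0.745], [0.032, 0.534, 0.0], [0.041, 0.253, -0.0], [0.066, -0.018, 0.057], [0.042, -0.298, -0.0], [0.259, -0.265, 0.578]]]Traceback (most recent call last):
  File "<stdin>", line 8, in <module>
    return umr_minimum(a, axis, None, out, keepdims, initial, where)
ValueError: zero-size array to reduction operation minimum which has no identity
```

View pics/top0.png

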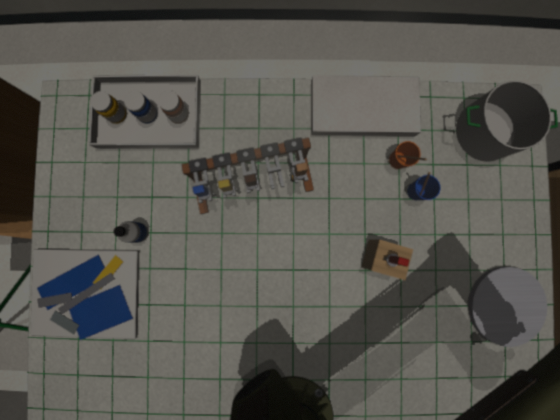

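In the top view, the rack's hooks run from (200,165) to (298,150). The tools sit at (200,190) blue, (224,184) yellow, (250,180) dark and (300,168) pale. The empty fork is at about (274,172), which is hook y = -60 mm. The stand is at (390,258), slightly turned, with the red handle at (398,261).

```bash
cp pics/top0.png /tmp/t.png; python3 - <<'E'
from h import *
P=np.load("top0.npy");f=np.load("top0f.npy");S=np.load("side0.npy");g=np.load("side0f.npy")
def rect(m,name,P=P):
    Q=P[m]; 
    if len(Q)<4: print(name,len(Q));return
    r=cv2.minAreaRect((Q[:,:2]*1000).astype(np.float32)); print(name,len(Q),"med",np.median(Q,0).round(4),"rect",np.round(r[0],1),np.round(r[1],1),round(r[2],1))
z=P[...,2]
v,u=np.mgrid[:420,:560]
box=lambda a,b,c,d:(u>a)&(u<b)&(v>c)&(v<d)
rect(box(360,420,230,285)&(abs(z-.125)<.006),"stand top")
rect(box(360,425,230,285)&(z>.17),"scr handle")
w=box(180,320,135,215)
rect(w&(abs(z-.152)<.005)&(P[...,0]>0.6),"beamz")
for n,(a,b) in dict(blue=(190,212),yel=(214,236),dark=(240,262),pale=(290,312)).items():
    rect(box(a,b,150,205)&(z>.195)&(z<.26),n)
for n,(a,b,c,d) in dict(cb=(400,445,170,205),ca=(385,425,138,172),bot=(110,150,215,245)).items():
    rect(box(a,b,c,d)&(z>.05),n)
hsv=cv2.cvtColor(g,cv2.COLOR_RGB2HSV)
# side cam: handles
sz=S[...,2]
H,Sa,V=cv2.split(hsv)
reg=(u>260)&(u<375)&(v>120)&(v<260)
rect(reg&(abs(H-115)<12)&(Sa>150)&(sz>.17),"blueS",S)
rect(reg&(abs(H-25)<6)&(Sa>170)&(sz>.17),"yelS",S)
rect(reg&(sz>.165)&(sz<.25),"allS",S)
rect(((H<6)|(H>174))&(Sa>150)&(u>200)&(u<250)&(v>270)&(v<330)&(sz>.13),"redS",S)
crop=cv2.resize(f[130:215,180:320][...,::-1],None,fx=5.5,fy=5.5,interpolation=2); crop=cv2.convertScaleAbs(crop,alpha=1.6)
crop2=cv2.resize(g[120:280,260:380][...,::-1],None,fx=3.7,fy=3.7,interpolation=2)
cv2.imwrite("pics/c1.png",crop[:,:770]);cv2.imwrite("pics/c2.png",crop2)
E
```

```text
stand top 903 med [ 0.4391 -0.2357  0.1255] rect [ 434.6 -241.8] [88.8 80.5] 74.0
scr handle 137 med [ 0.4362 -0.2352  0.2139] rect [ 434.9 -240.5] [28.4 18.2] 73.4
beamz 1024 med [0.6681 0.0972 0.1513] rect [652.7 116.1] [109.2 322.5] 11.7
blue 119 med [0.596  0.2258 0.2274] rect [596.6 227. ] [18.  26.6] 12.6
yel 122 med [0.607  0.1666 0.2328] rect [609.6 168.4] [18.5 26.3] 12.4
dark 111 med [0.6197 0.1085 0.2294] rect [622.7 109.6] [18.8 25.6] 11.0
pale 128 med [ 0.6458 -0.0063  0.2369] rect [648.   -7.2] [18.  25.9] 12.6
cb 398 med [ 0.625  -0.3544  0.0828] rect [ 621.8 -346.9] [67.5 63.4] 71.9
ca 422 med [ 0.7109 -0.3049  0.0825] rect [ 710.3 -296.6] [68.  67.6] 5.4
bot 512 med [0.5004 0.4208 0.1098] rect [501.2 427.3] [47.8 55.6] 87.6
blueS 0
yelS 37 med [0.6084 0.156  0.2098] rect [607.5 163. ] [13.6 23. ] 16.2
allS 1318 med [0.6278 0.0991 0.1977] rect [656.7 112.4] [ 91.9 270.2] 11.4
redS 421 med [ 0.4362 -0.2533  0.1902] rect [ 436.2 -245. ] [26.1 17.4] 74.4
```

View pics/c1.png

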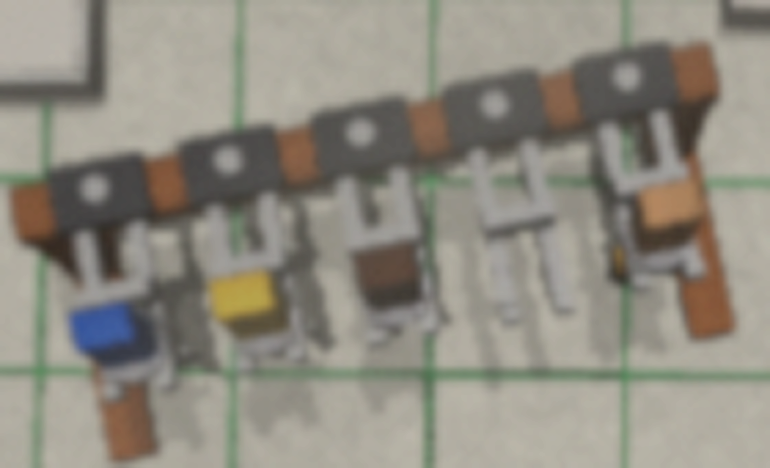

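The measurements agree: stand 88.8 × 80.5 mm, handles about 18 × 26 mm, hook pitch 60 mm.

- **Rack:** yaw is about +12.4°, and the free hook line passes through (635.6, 51.1) mm.
- **Fork:** in the crop its back stop sits about 6 mm nearer the robot than its neighbours', at (517,222).
- **Scraper:** at (435,-241) mm, yaw about -16.2°.

Next, a helper to work out the moves.

```bash
cat >> h.py <<'E'
def plan(x,y,z,yaw,n,start=None):
    """per-row [wx wy wz dx dy dz] (units) to TCP target, tool down, yaw in deg; tilt corrected"""
    s=arm.get_state()
    p0,R0=(np.array(s["position"]),Ro.from_euler("xyz",s["eef_rot"])) if start is None else (np.array(start[:3]),Ro.from_euler("xyz",[180,0,start[3]],degrees=True))
    w=(R0.inv()*Ro.from_euler("xyz",[180,0,yaw],degrees=True)).as_rotvec()/n
    A=sum((R0*Ro.from_rotvec(w*k)).as_matrix() for k in range(n))
    v=np.linalg.solve(A,np.array([x,y,z])-p0)
    print(n,"rows:",np.r_[np.degrees(w)/6,v/.02].round(3).tolist())
def st():
    s=arm.get_state(); print("t",round(s["clock"],2),"p",np.round(s["position"],4),"rpy",np.degrees(s["eef_rot"]).round(2),"F",np.round(s["force"],2),"w",round(s["gripper_width"],3),"g",round(s["grip_force"],1))
E
python3 - <<'E'
from h import *
st(); plan(.4348,-.2412,.262,-106.2,20)
E
```

```text
t 0.15 p [ 0.1789 -0.5725  0.2305] rpy [ 1.7992e+02 -1.0000e-02 -1.6265e+02] F [ 0.23 -0.48 -0.35] w 1.0 g 0.0
20 rows: [0.001, 0.0, -0.47, -1.079, 0.155, -0.079]
```

Call:
send_rows([
  [0,0,-0.376,-0.863,0.124,-0.063,1],
  [0,0,-0.376,-0.863,0.124,-0.063,1],
  [0,0,-0.376,-0.863,0.124,-0.063,1],
  [0,0,-0.376,-0.863,0.124,-0.063,1],
  [0,0,-0.376,-0.863,0.124,-0.063,1],
])

```text
clock: 0.65
position: [0.2548, -0.5286, 0.2372]
eef_rot: [3.141, -0.0, -2.64]
force: [0.7, 0.3, -0.5]
gripper_width: 1.002
grip_force: 0.0
```

Call:
send_rows([
  [0,0,-0.376,-0.863,0.124,-0.063,1],
  [0,0,-0.376,-0.863,0.124,-0.063,1],
  [0,0,-0.376,-0.863,0.124,-0.063,1],
  [0,0,-0.376,-0.863,0.124,-0.063,1],
  [0,0,-0.376,-0.863,0.124,-0.063,1],
])

```text
clock: 1.15
position: [0.3201, -0.471, 0.2435]
eef_rot: [3.141, 0.0, -2.443]
force: [-0.2, -0.9, 0.4]
gripper_width: 0.996
grip_force: 0.0
```

Call:
send_rows([
  [0,0,-0.376,-0.863,0.124,-0.063,1],
  [0,0,-0.376,-0.863,0.124,-0.063,1],
  [0,0,-0.376,-0.863,0.124,-0.063,1],
  [0,0,-0.376,-0.863,0.124,-0.063,1],
  [0,0,-0.376,-0.863,0.124,-0.063,1],
])

```text
clock: 1.65
position: [0.3729, -0.4018, 0.2498]
eef_rot: [3.141, 0.0, -2.247]
force: [0.3, 1.0, 0.0]
gripper_width: 1.0
grip_force: 0.0
```

Call:
send_rows([
  [0,0,-0.376,-0.863,0.124,-0.063,1],
  [0,0,-0.376,-0.863,0.124,-0.063,1],
  [0,0,-0.376,-0.863,0.124,-0.063,1],
  [0,0,-0.376,-0.863,0.124,-0.063,1],
  [0,0,-0.376,-0.863,0.124,-0.063,1],
])

```text
clock: 2.15
position: [0.4111, -0.3235, 0.2562]
eef_rot: [3.141, 0.0, -2.05]
force: [-0.6, -0.3, 0.2]
gripper_width: 1.002
grip_force: 0.0
```

Call:
send_rows([
  [0,0,-0.376,-0.863,0.124,-0.063,1],
  [0,0,-0.376,-0.863,0.124,-0.063,1],
  [0,0,-0.376,-0.863,0.124,-0.063,1],
  [0,0,-0.376,-0.863,0.124,-0.063,1],
  [0,0,-0.376,-0.863,0.124,-0.063,1],
])

```text
clock: 2.65
position: [0.4332, -0.2394, 0.2625]
eef_rot: [3.141, 0.0, -1.853]
force: [0.7, -0.6, 0.6]
gripper_width: 0.998
grip_force: 0.0
```

```bash
python3 - <<'E'
from h import *
st(); s=eyes.snapshot("wrist"); save(s,"w1"); P=cloud(s)
H,S,V=cv2.split(cv2.cvtColor(s["frame"],cv2.COLOR_RGB2HSV))
m=((H<6)|(H>174))&(S>140)&(abs(P[...,2]-.215)<.006)
print(m.sum())
if m.sum()>20:
    r=cv2.minAreaRect((P[m][:,:2]*1000).astype(np.float32)); print(r,np.median(P[m],0))
plan(.4348,-.2412,.166,-106.2,5)
E
```

```text
t 2.65 p [ 0.4332 -0.2394  0.2625] rpy [ 1.7996e+02  1.0000e-02 -1.0616e+02] F [ 0.68 -0.55  0.63] w 0.998 g 0.0
688
((435.6317138671875, -242.85150146484375), (23.93556785583496, 16.626262664794922), 73.13976287841797) [ 0.43548136 -0.24492224  0.21461751]
5 rows: [-0.0, 0.002, 0.007, 0.03, -0.02, 0.969]
```

View pics/w1.png

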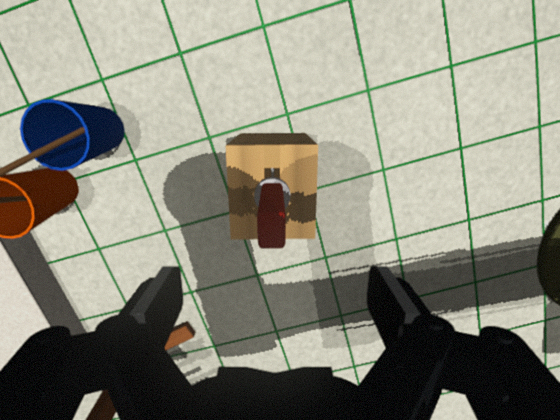

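The red handle is at (272,225), between the fingers at (170,290) and (380,290). Its centre is (435.4,-242) mm, in agreement with the top view, so I'll descend and grip.

Call:
send_rows([
  [0,0,0.01,0.05,-0.02,0.97,1],
  [0,0,0.01,0.05,-0.02,0.97,1],
  [0,0,0.01,0.05,-0.02,0.97,1],
  [0,0,0.01,0.05,-0.02,0.97,1],
  [0,0,0.01,0.05,-0.02,0.95,1],
])

```text
clock: 3.2
position: [0.4334, -0.2456, 0.1651]
eef_rot: [3.141, 0.0, -1.86]
force: [0.1, -0.0, -0.1]
gripper_width: 0.999
grip_force: 0.0
```

Call:
send_rows([
  [0,0,0,0,0,0,0.5],
  [0,0,0,0,0,0,0.3],
  [0,0,0,0,0,0,0.2],
  [0,0,0,0,0,0,0.1],
  [0,0,0,0,0,0,0],
], squeeze=40)

```text
clock: 3.7
position: [0.434, -0.2457, 0.1672]
eef_rot: [-3.14, -0.0, -1.86]
force: [-0.2, -0.6, 2.3]
gripper_width: 0.203
grip_force: 39.5
```

Call:
send_rows([
  [0,0,0,0,0,0,0],
  [0,0,0,0,0,0,0],
  [0,0,0,0,0,0,0],
  [0,0,0,0,0,0,0],
  [0,0,0,0,0,0,0],
])

```text
clock: 4.2
position: [0.434, -0.2457, 0.1672]
eef_rot: [-3.14, -0.0, -1.86]
force: [-1.3, 1.5, 4.5]
gripper_width: 0.205
grip_force: 39.9
```

Call:
send_rows([
  [0,0,0,0,0,-0.3,0],
  [0,0,0,0,0,-0.7,0],
  [0,0,0,0,0,-0.9,0],
  [0,0,0,0,0,-0.9,0],
  [0,0,0,0,0,-0.9,0],
])

```text
clock: 4.7
position: [0.4336, -0.2455, 0.2414]
eef_rot: [3.141, 0.0, -1.86]
force: [0.6, 0.3, -1.2]
gripper_width: 0.206
grip_force: 39.1
```

Call:
send_rows([
  [0,0,0,0,0,-0.9,0],
  [0,0,0,0,0,-0.9,0],
  [0,0,0,0,0,-0.7,0],
  [0,0,0,0,0,0,0],
  [0,0,0,0,0,0,0],
])

```text
clock: 5.2
position: [0.4338, -0.2454, 0.2899]
eef_rot: [3.141, 0.001, -1.86]
force: [-0.1, 0.1, -1.5]
gripper_width: 0.203
grip_force: 39.2
```

```bash
python3 - <<'E'
from h import *
st()
y=np.radians(12.4); ux=np.array([np.cos(y),np.sin(y)])
q=np.array([.6356,.0511])-.09*ux; print(q)
plan(q[0],q[1],.287,-77.6,20)
for n in ("top","side"):
    s=eyes.snapshot(n); P=cloud(s)
    H,S,V=cv2.split(cv2.cvtColor(s["frame"],cv2.COLOR_RGB2HSV))
    m=((H<6)|(H>174))&(S>150)&(abs(P[...,0]-.434)<.05)&(abs(P[...,1]+.243)<.05)&(P[...,2]>.2)
    print(n,m.sum(), m.sum()>5 and (P[m].min(0),P[m].max(0)))
E
```

```text
t 5.2 p [ 0.4338 -0.2454  0.2899] rpy [ 1.7998e+02  3.0000e-02 -1.0655e+02] F [-0.08  0.06 -1.48] w 0.203 g 39.2
[0.54769949 0.03177382]
20 rows: [0.0, 0.0, -0.241, -0.713, -0.253, 0.008]
top 0 False
side 448 (array([ 0.42300445, -0.26547865,  0.25779708]), array([ 0.44570795, -0.23269146,  0.361136  ]))
```

```bash
python3 - <<'E'
from h import *
plan(.5485,.028,.290,-77.6,20)
E
```

```text
20 rows: [0.001, 0.0, -0.241, -0.704, -0.257, -0.002]
```

Call:
send_rows([
  [0,0,-0.24,-0.7,-0.257,0,0],
  [0,0,-0.24,-0.7,-0.257,0,0],
  [0,0,-0.24,-0.7,-0.257,0,0],
  [0,0,-0.24,-0.7,-0.257,0,0],
  [0,0,-0.24,-0.7,-0.257,0,0],
])

```text
clock: 5.8
position: [0.4759, -0.1822, 0.29]
eef_rot: [3.141, 0.0, -1.731]
force: [0.7, 0.3, -2.2]
gripper_width: 0.209
grip_force: 39.1
```

Call:
send_rows([
  [0,0,-0.24,-0.7,-0.257,0,0],
  [0,0,-0.24,-0.7,-0.257,0,0],
  [0,0,-0.24,-0.7,-0.257,0,0],
  [0,0,-0.24,-0.7,-0.257,0,0],
  [0,0,-0.24,-0.7,-0.257,0,0],
])

```text
clock: 6.3
position: [0.5091, -0.1159, 0.2902]
eef_rot: [3.142, 0.0, -1.606]
force: [0.6, -0.0, -1.2]
gripper_width: 0.206
grip_force: 39.1
```

Call:
send_rows([
  [0,0,-0.24,-0.7,-0.257,0,0],
  [0,0,-0.24,-0.7,-0.257,0,0],
  [0,0,-0.24,-0.7,-0.257,0,0],
  [0,0,-0.24,-0.7,-0.257,0,0],
  [0,0,-0.24,-0.7,-0.257,0,0],
])

```text
clock: 6.8
position: [0.5337, -0.0455, 0.2902]
eef_rot: [3.142, 0.0, -1.481]
force: [0.2, 0.4, -2.1]
gripper_width: 0.208
grip_force: 39.1
```

Call:
send_rows([
  [0,0,-0.24,-0.7,-0.257,0,0],
  [0,0,-0.24,-0.7,-0.257,0,0],
  [0,0,-0.24,-0.7,-0.257,0,0],
  [0,0,-0.24,-0.7,-0.257,0,0],
  [0,0,-0.24,-0.7,-0.257,0,0],
])

```text
clock: 7.3
position: [0.5493, 0.0273, 0.2902]
eef_rot: [3.142, 0.0, -1.355]
force: [-0.1, -0.2, -1.1]
gripper_width: 0.205
grip_force: 39.1
```

```bash
python3 - <<'E'
from h import *
st()
plan(.5485,.028,.290,-77.6,1)
s=eyes.snapshot("wrist"); save(s,"w2"); np.save("w2.npy",cloud(s))
s=eyes.snapshot("side"); np.save("s2.npy",cloud(s)); np.save("s2f.npy",s["frame"])
cv2.imwrite("pics/s2.png",cv2.resize(s["frame"][100:290,210:400][...,::-1],None,fx=3,fy=3,interpolation=2))
E
```

```text
t 7.3 p [0.5493 0.0273 0.2902] rpy [ 1.800e+02  1.000e-02 -7.763e+01] F [-0.11 -0.17 -1.07] w 0.205 g 39.1
1 rows: [0.001, 0.001, -0.005, -0.042, 0.034, 0.008]
```

View pics/w2.png

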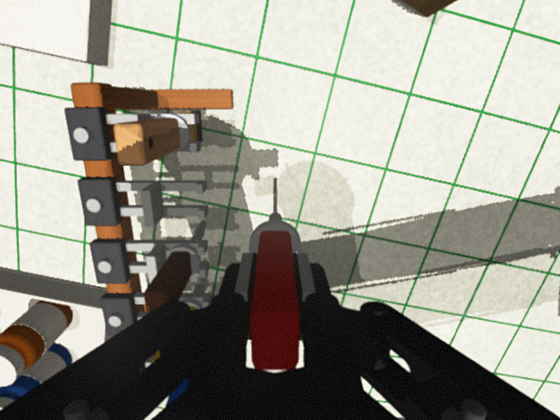

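View pics/s2.png

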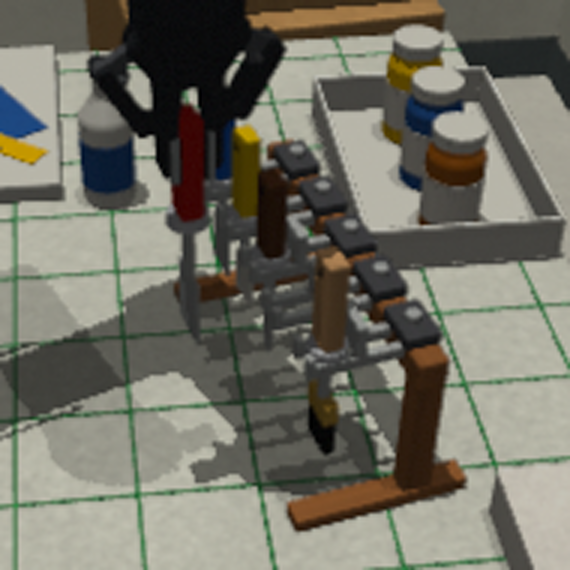

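The wrist view shows the free fork at (130–205, 185–220) with its stop at (150,205), and the scraper collar at (275,240) in front of it. I'll measure both in rack axes.

```bash
python3 - <<'E'
from h import *
P=np.load("w2.npy"); y=np.radians(12.4)
R=np.array([[np.cos(y),np.sin(y)],[-np.sin(y),np.cos(y)]])
L=np.full(P.shape,np.nan); L[...,:2]=(P[...,:2]-[.6356,.0511])@R.T*1000; L[...,2]=P[...,2]*1000
v,u=np.mgrid[:420,:560]
def show(n,m): print(n,m.sum(), m.sum()>3 and np.nanpercentile(L[m],[2,50,98],axis=0).round(1).tolist())
fb=(u>110)&(u<215)&(v>165)&(v<235)
show("stop top",fb&(abs(L[...,2]-178)<5)&(abs(L[...,1])<25)&(L[...,0]<40))
pr=fb&(abs(L[...,2]-152)<8)&(abs(L[...,1])<22)&(L[...,0]<10)
show("prong a",pr&(L[...,1]>0)); show("prong b",pr&(L[...,1]<0))
show("tips",fb&(abs(L[...,2]-158)<3)&(abs(L[...,1])<25)&(L[...,0]<-10))
# neighbour brush fork stop for reference
show("brush handle top",(u>100)&(u<215)&(v>110)&(v<165)&(L[...,2]>225))
c=(u>235)&(u<315)&(v>200)&(v<260)&(L[...,2]>245)&(L[...,2]<266)&(L[...,0]<-50)
show("collar",c); show("blade",(u>265)&(u<285)&(v>175)&(v<212)&(L[...,2]>140)&(L[...,2]<225))
F=cv2.imread("pics/w2.png"); H,S,V=cv2.split(cv2.cvtColor(F,cv2.COLOR_BGR2HSV))
show("red top",((H<6)|(H>174))&(S>150)&(v>330)&(u>240)&(u<310))
show("red all",((H<6)|(H>174))&(S>150)&(v>230)&(u>240)&(u<310))
T=np.load("top0.npy"); L[...,:2]=(T[...,:2]-[.6356,.0511])@R.T*1000; L[...,2]=T[...,2]*1000
for k in (0,60,-60,120,180): show(f"stoptop top {k}",(abs(L[...,2]-178)<7)&(abs(L[...,1]-k)<13)&(L[...,0]<45)&(L[...,0]>0))
E
```

```text
stop top 417 [[13.9, -16.6, 173.7], [17.6, -2.0, 177.9], [22.0, 14.8, 179.3]]
prong a 414 [[-24.5, 7.4, 144.4], [-8.5, 10.6, 150.1], [9.2, 15.7, 158.7]]
prong b 420 [[-24.4, -16.6, 144.3], [-8.4, -13.1, 150.1], [9.6, -8.4, 158.5]]
tips 140 [[-24.5, -16.5, 155.4], [-21.6, -8.8, 157.7], [-18.4, 14.9, 159.3]]
brush handle top 1514 [[-9.8, -73.4, 226.3], [-3.3, -61.8, 237.4], [7.4, -49.1, 239.0]]
collar 901 [[-103.8, -16.5, 248.3], [-88.9, -12.6, 255.7], [-73.8, 1.3, 265.2]]
blade 132 [[-89.7, -20.8, 151.8], [-88.8, -19.3, 201.9], [-87.2, -7.0, 203.6]]
red top 1750 [[-96.9, -7.1, 336.0], [-88.9, 0.9, 337.6], [-80.7, 9.8, 338.7]]
red all 5433 [[-97.0, -14.3, 274.9], [-88.6, -12.8, 334.9], [-80.4, 8.6, 338.5]]
stoptop top 0 40 [[14.5, -11.4, 171.4], [18.0, 0.4, 177.7], [22.3, 12.0, 181.2]]
stoptop top 60 39 [[17.6, 47.4, 174.1], [21.2, 59.6, 178.1], [25.0, 72.5, 181.9]]
stoptop top -60 36 [[6.2, -72.2, 171.8], [21.2, -57.3, 178.4], [25.3, -47.2, 181.5]]
stoptop top 120 38 [[13.1, 107.3, 174.7], [21.7, 118.5, 177.9], [25.6, 132.1, 182.7]]
stoptop top 180 42 [[4.3, 167.3, 174.7], [21.3, 179.4, 177.6], [25.6, 191.7, 181.8]]
```

The numbers fit. In wrist-camera rack axes, the fork centre is at y≈-0.8 and its stop face at x≈14. That puts the seat at x≈-3.5, so contact is expected with the scraper at x≈-2. The scraper is at (-88.8, -0.8), upright. I'll descend with the collar clear of the lips, then advance.

Call:
send_rows([
  [0,0,0,0,0,0.5,0],
  [0,0,0,0,0,0.9,0],
  [0,0,0,0,0,0.9,0],
  [0,0,0,0,0,0.9,0],
  [0,0,0,0,0,0.9,0],
])

```text
clock: 7.9
position: [0.5488, 0.0255, 0.2067]
eef_rot: [3.141, 0.0, -1.358]
force: [-0.6, -0.1, -2.1]
gripper_width: 0.202
grip_force: 39.2
```

Call:
send_rows([
  [0,0,0,0,-0.3,0.1,0],
  [0,0,0,0,-0.6,0,0],
  [0,0,0,0,-0.6,0,0],
  [0,0,0,0,-0.6,0,0],
  [0,0,0,0,-0.3,0,0],
])

```text
clock: 8.4
position: [0.597, 0.0361, 0.2063]
eef_rot: [-3.141, -0.0, -1.358]
force: [-0.3, 0.0, -1.8]
gripper_width: 0.204
grip_force: 39.4
```

```bash
cat >> h.py <<'E'
def rk():
    s=arm.get_state(); y=np.radians(12.4); d=(np.array(s["position"][:2])-[.6356,.0511])*1000
    F=s["force"]; c,n=np.cos(y),np.sin(y)
    print("t",round(s["clock"],2),"scraper x %.1f y %.1f z %.1f"%(c*d[0]+n*d[1]+.6,-n*d[0]+c*d[1]+3.9,s["position"][2]*1000-192.5),"Frack",np.round([c*F[0]+n*F[1],-n*F[0]+c*F[1],F[2]],1),"grip",round(s["grip_force"],1))
E
python3 -c "
from h import *
rk();st()"
```

```text
t 8.4 scraper x -40.3 y -2.5 z 13.8 Frack [-0.2  0.1 -1.8] grip 39.4
t 8.4 p [0.597  0.0361 0.2063] rpy [-1.7999e+02 -1.0000e-02 -7.7780e+01] F [-0.25  0.04 -1.78] w 0.204 g 39.4
```

Call:
send_rows([
  [0,0,0,-0.08,0,0,0],
  [0,0,0,0,-0.4,0,0],
  [0,0,0,0,-0.4,0,0],
  [0,0,0,0,-0.4,0,0],
  [0,0,0,0,-0.2,0,0],
])

```text
clock: 8.9
position: [0.6237, 0.044, 0.2059]
eef_rot: [3.141, 0.0, -1.357]
force: [0.4, -0.1, -2.3]
gripper_width: 0.206
grip_force: 39.4
```

```bash
python3 -c "
from h import *
rk()
s=eyes.snapshot('wrist'); save(s,'w3'); np.save('w3.npy',cloud(s)); rk()"
```

```text
t 8.9 scraper x -12.5 y -0.5 z 13.4 Frack [ 0.4 -0.2 -2.3] grip 39.4
t 8.95 scraper x -12.4 y -0.5 z 13.2 Frack [ 0.1  0.2 -1.8] grip 39.4
```

View pics/w3.png

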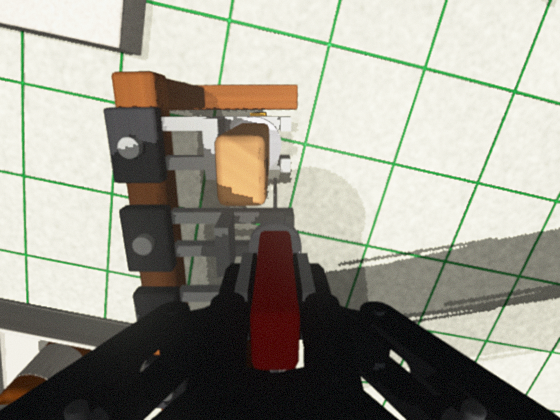

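The scraper at (275,240) is over the fork, with the stop at (225,235) just ahead and the brush handle clear at (242,170). Now I'll feel for the stop.

Call:
send_rows([
  [0,0,0,0,-0.08,0,0],
  [0,0,0,0,-0.08,0,0],
  [0,0,0,0,-0.08,0,0],
  [0,0,0,0,-0.08,0,0],
  [0,0,0,0,0,0,0],
])

```text
clock: 9.45
position: [0.6294, 0.0452, 0.2062]
eef_rot: [-3.142, 0.0, -1.357]
force: [0.3, -0.4, -1.4]
gripper_width: 0.207
grip_force: 39.4
```

Call:
send_rows([
  [0,0,0,0,-0.03,0,0],
  [0,0,0,0,-0.03,0,0],
  [0,0,0,0,-0.03,0,0],
  [0,0,0,0,0,0,0],
  [0,0,0,0,0,0,0],
])

```text
clock: 9.95
position: [0.6311, 0.0455, 0.2062]
eef_rot: [3.142, 0.0, -1.357]
force: [-0.0, 0.2, -2.2]
gripper_width: 0.203
grip_force: 39.4
```

```bash
python3 -c "
from h import *
rk()"
```

```text
t 9.95 scraper x -5.0 y -0.6 z 13.7 Frack [ 0.   0.2 -2.2] grip 39.4
```

Call:
send_rows([
  [0,0,0,0,-0.03,0,0],
  [0,0,0,0,-0.03,0,0],
  [0,0,0,0,-0.03,0,0],
  [0,0,0,0,0,0,0],
  [0,0,0,0,0,0,0],
])

```text
clock: 10.45
position: [0.6329, 0.0459, 0.2061]
eef_rot: [3.142, 0.0, -1.357]
force: [0.2, 0.8, -1.5]
gripper_width: 0.209
grip_force: 39.4
```

```bash
python3 -c "
from h import *
rk()"
```

```text
t 10.45 scraper x -3.2 y -0.6 z 13.6 Frack [ 0.4  0.7 -1.5] grip 39.4
```

Call:
send_rows([
  [0,0,0,0,-0.03,0,0],
  [0,0,0,0,-0.03,0,0],
  [0,0,0,0,0,0,0],
  [0,0,0,0,0,0,0],
  [0,0,0,0,0,0,0],
])

```text
clock: 10.95
position: [0.634, 0.0461, 0.2062]
eef_rot: [3.142, 0.0, -1.357]
force: [-0.3, -0.4, -1.8]
gripper_width: 0.206
grip_force: 39.4
```

```bash
python3 -c "
from h import *
rk()"
```

```text
t 10.95 scraper x -2.0 y -0.6 z 13.7 Frack [-0.4 -0.4 -1.8] grip 39.4
```

Call:
send_rows([
  [0,0,0,0,-0.03,0,0],
  [0,0,0,0,-0.03,0,0],
  [0,0,0,0,0,0,0],
  [0,0,0,0,0,0,0],
  [0,0,0,0,0,0,0],
])

```text
clock: 11.45
position: [0.6347, 0.0463, 0.2062]
eef_rot: [3.14, -0.0, -1.357]
force: [-5.9, -0.7, 0.9]
gripper_width: 0.206
grip_force: 39.7
```

```bash
python3 -c "
from h import *
rk()"
```

```text
t 11.45 scraper x -1.3 y -0.6 z 13.7 Frack [-5.9  0.6  0.9] grip 39.7
```

Contact came at x≈-1.5 with 6 N, where the picture predicted. I'll back off by the overshoot plus 1.5 mm, then lower.

Call:
send_rows([
  [0,0,0,0,0.06,0,0],
  [0,0,0,0,0.05,0,0],
  [0,0,0,0,0,0,0],
  [0,0,0,0,0,0,0],
  [0,0,0,0,0,0,0],
])

```text
clock: 11.95
position: [0.6332, 0.046, 0.2062]
eef_rot: [-3.141, 0.0, -1.357]
force: [-0.4, 1.1, -1.4]
gripper_width: 0.204
grip_force: 39.5
```

Call:
send_rows([
  [0,0,0,0,0,0.1,0],
  [0,0,0,0,0,0.1,0],
  [0,0,0,0,0,0.06,0],
  [0,0,0,0,0,0,0],
  [0,0,0,0,0,0,0],
])

```text
clock: 12.45
position: [0.633, 0.0459, 0.2009]
eef_rot: [3.141, 0.0, -1.357]
force: [0.3, -0.0, -1.7]
gripper_width: 0.205
grip_force: 39.5
```

```bash
python3 -c "
from h import *
rk();st()"
```

```text
t 12.45 scraper x -3.0 y -0.6 z 8.4 Frack [ 0.3 -0.1 -1.7] grip 39.5
t 12.45 p [0.633  0.0459 0.2009] rpy [179.99   0.   -77.75] F [ 0.35 -0.   -1.67] w 0.205 g 39.5
```

Now at the lip tops, so small steps down.

Call:
send_rows([
  [0,0,0,0,0,0.04,0],
  [0,0,0,0,0,0.04,0],
  [0,0,0,0,0,0.02,0],
  [0,0,0,0,0,0,0],
  [0,0,0,0,0,0,0],
])

```text
clock: 12.95
position: [0.633, 0.0459, 0.199]
eef_rot: [3.142, 0.0, -1.357]
force: [-0.6, 0.7, -1.8]
gripper_width: 0.202
grip_force: 39.5
```

```bash
python3 -c "
from h import *
rk()"
```

```text
t 12.95 scraper x -3.0 y -0.6 z 6.5 Frack [-0.4  0.8 -1.8] grip 39.5
```

No contact at z 6.5, so the collar is between lips and stop. Continuing down.

Call:
send_rows([
  [0,0,0,0,0,0.05,0],
  [0,0,0,0,0,0.05,0],
  [0,0,0,0,0,0.05,0],
  [0,0,0,0,0,0.03,0],
  [0,0,0,0,0,0,0],
])

```text
clock: 13.45
position: [0.633, 0.046, 0.1952]
eef_rot: [3.141, 0.0, -1.357]
force: [-0.4, -0.4, -1.6]
gripper_width: 0.205
grip_force: 39.5
```

Call:
send_rows([
  [0,0,0,0,0,0.03,0],
  [0,0,0,0,0,0.03,0],
  [0,0,0,0,0,0.02,0],
  [0,0,0,0,0,0,0],
  [0,0,0,0,0,0,0],
])

```text
clock: 13.95
position: [0.633, 0.0459, 0.1938]
eef_rot: [3.142, 0.0, -1.357]
force: [-0.0, 1.3, -0.8]
gripper_width: 0.206
grip_force: 39.5
```

```bash
python3 -c "
from h import *
rk()"
```

```text
t 13.95 scraper x -3.0 y -0.6 z 1.3 Frack [ 0.3  1.3 -0.8] grip 39.5
```

Call:
send_rows([
  [0,0,0,0,0,0.03,0],
  [0,0,0,0,0,0.02,0],
  [0,0,0,0,0,0,0],
  [0,0,0,0,0,0,0],
  [0,0,0,0,0,0,0],
])

```text
clock: 14.45
position: [0.6331, 0.0459, 0.1928]
eef_rot: [-3.142, 0.0, -1.357]
force: [-1.2, -0.9, -1.9]
gripper_width: 0.204
grip_force: 39.5
```

```bash
python3 -c "
from h import *
rk()"
```

```text
t 14.45 scraper x -3.0 y -0.6 z 0.3 Frack [-1.3 -0.6 -1.9] grip 39.5
```

Call:
send_rows([
  [0,0,0,0,0,0.03,0],
  [0,0,0,0,0,0.02,0],
  [0,0,0,0,0,0,0],
  [0,0,0,0,0,0,0],
  [0,0,0,0,0,0,0],
])

```text
clock: 14.95
position: [0.6331, 0.0459, 0.1922]
eef_rot: [-3.141, -0.0, -1.357]
force: [-0.7, 0.6, 2.4]
gripper_width: 0.205
grip_force: 39.9
```

```bash
python3 -c "
from h import *
rk()"
```

```text
t 14.95 scraper x -3.0 y -0.6 z -0.3 Frack [-0.5  0.7  2.4] grip 39.9
```

The collar is home: z≈-0.3 mm with about 4 N of upward contact. Releasing, opening in small steps.

Call:
send_rows([
  [0,0,0,0,0,0,0],
  [0,0,0,0,0,0,0.25],
  [0,0,0,0,0,0,0.3],
  [0,0,0,0,0,0,0.4],
  [0,0,0,0,0,0,0.5],
])

```text
clock: 15.45
position: [0.6331, 0.0459, 0.1916]
eef_rot: [3.141, 0.0, -1.357]
force: [0.5, 0.9, -0.5]
gripper_width: 0.497
grip_force: 0.0
```

Call:
send_rows([
  [0,0,0,0,0,0,0.6],
  [0,0,0,0,0,0,0.6],
  [0,0,0,0,0,0,0.6],
  [0,0,0,0,0,0,0.6],
  [0,0,0,0,0,0,0.6],
])

```text
clock: 15.95
position: [0.6331, 0.046, 0.1917]
eef_rot: [3.142, 0.0, -1.357]
force: [0.5, 0.0, -0.8]
gripper_width: 0.602
grip_force: 0.0
```

```bash
python3 -c "
from h import *
rk();st()
s=eyes.snapshot('wrist'); save(s,'w4')"
```

```text
t 15.95 scraper x -3.0 y -0.6 z -0.8 Frack [ 0.5 -0.1 -0.8] grip 0.0
t 15.95 p [0.6331 0.046  0.1917] rpy [ 1.800e+02  1.000e-02 -7.775e+01] F [ 0.53  0.   -0.84] w 0.602 g 0.0
```

View pics/w4.png

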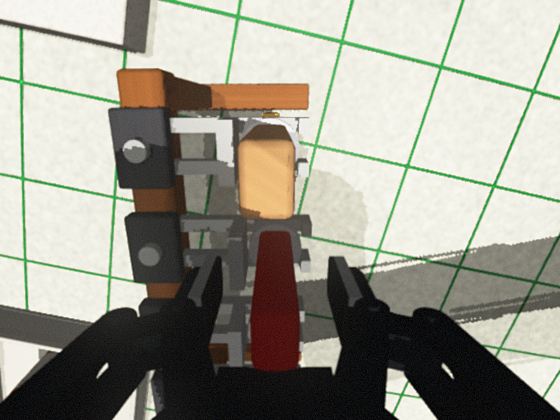

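The scraper stands upright in the fork at (275,300), with the fingers clear on both sides at (205,300) and (345,290). Lifting straight up.

Call:
send_rows([
  [0,0,0,0,0,-0.3,0.6],
  [0,0,0,0,0,-0.8,0.6],
  [0,0,0,0,0,-1,0.6],
  [0,0,0,0,0,-1,0.6],
  [0,0,0,0,0,-1,0.6],
])

```text
clock: 16.5
position: [0.6332, 0.0458, 0.2764]
eef_rot: [-3.14, -0.0, -1.357]
force: [0.4, 0.2, -0.2]
gripper_width: 0.601
grip_force: 0.0
```

Call:
send_rows([
  [0,0,0,0,1,-1,0.6],
  [0,0,0,0,1,-0.5,0.6],
  [0,0,0,0,1,0,0.6],
  [0,0,0,0,1,0,0.6],
  [0,0,0,0,0.5,0,0.6],
])

```text
clock: 17.0
position: [0.5443, 0.0264, 0.3062]
eef_rot: [-3.138, 0.0, -1.357]
force: [-0.0, -0.1, 0.2]
gripper_width: 0.6
grip_force: 0.0
```

Call:
send_rows([
  [0,0,0,0,1,0,0.6],
  [0,0,0,0,1,0,0.6],
  [0,0,0,0,0.5,0,0.6],
  [0,0,0,0,0,0,0.6],
  [0,0,0,0,0,0,0.6],
])

```text
clock: 17.5
position: [0.4966, 0.0164, 0.3041]
eef_rot: [-3.141, 0.0, -1.357]
force: [0.3, -0.3, -0.2]
gripper_width: 0.602
grip_force: 0.0
```

```bash
python3 - <<'E'
from h import *
st(); s=eyes.snapshot("side"); P=cloud(s)
cv2.imwrite("pics/s5.png",cv2.resize(s["frame"][100:290,210:400][...,::-1],None,fx=3,fy=3,interpolation=2))
s=eyes.snapshot("top"); T=cloud(s); y=np.radians(12.4)
R=np.array([[np.cos(y),np.sin(y)],[-np.sin(y),np.cos(y)]])
L=(T[...,:2]-[.6356,.0511])@R.T*1000
for k in (0,60,-60,120,180):
    m=(abs(L[...,0])<25)&(abs(L[...,1]-k)<20)&(T[...,2]>.2)&(T[...,2]<.26)
    if m.sum()>5: r=cv2.minAreaRect(L[m].astype(np.float32)); print(k,m.sum(),np.round(r[0],1),np.round(r[1],1),round(r[2],1),np.median(T[m][:,2]))
E
```

```text
t 17.5 p [0.4966 0.0164 0.3041] rpy [-1.7997e+02  1.0000e-02 -7.7750e+01] F [ 0.28 -0.28 -0.21] w 0.602 g 0.0
0 115 [-3.2  0.3] [18.  25.6] 1.7 0.2396035998523417
60 108 [-0.2 59.9] [25.6 18.5] 87.8 0.22905447238929333
-60 121 [ -0.5 -59.8] [18.  26.1] 0.0 0.23731903943282706
120 116 [ -0.2 119.8] [25.7 18.8] 86.0 0.23310311107518467
180 115 [ -0.  180.5] [26.6 18.5] 89.8 0.22716780790192526
```

View pics/s5.png

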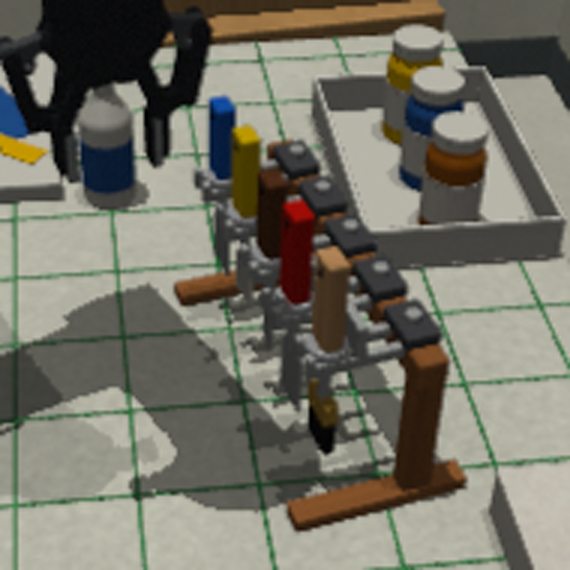

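The scraper (300,255) hangs upright in line with its neighbours. Its handle top is at z = 0.24 and its y offset is 0.3 mm. The neighbours haven't moved and the gripper is clear, so I'm handing in.

```bash
python3 -c "
from bench import arm
print(arm.job_done())"
```

```text
the job is handed in; nothing more can be done
None
```

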